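# Stand the slip float heavy end down

## Robot

A 6-joint arm with a two-finger parallel gripper is mounted at the origin on the work surface. World frame = base frame: x ahead of the robot, y to its left, z up, the work surface at z = 0. Lengths are in m, angles in rad, forces in N, time in s.
With the tool pointing down it reaches from about 0.35 to 0.775 m from the base axis. Payload 7.3 kg.
Tool frame: the origin (TCP) lies on the centre line of the jaws, within the pads' length; the fingertips stand 25 mm ahead of it and the grasp point (between the pads) lies 6 mm ahead of it; z points along the fingers, y is the line along which they close (so a half turn about z gives the same grasp; the last joint's range is limited). The gripper opens to 92 mm and grips with 3 to 60 N. Pads are 19 mm wide; open, the fingers measure 130 mm over their backs; the gripper's body (75 mm by 190 mm) begins 47 mm behind the grasp point.
Start: joints at [1.194, 0.342, 1.524, -0, 1.275, -0.146], TCP at [0.12, 0.511, 0.252] pointing down, gripper open.
Joint ranges: [-2.53, 2.53], [-0.77, 2.02], [0.04, 2.7], [-1, 4.14], [0.28, 2.66], [-3.11, 3.11]. Speed limits (rad/s): [2.57, 2.57, 3.14, 3.14, 3.14, 3.14].

## Interface

Orientations are given as [roll, pitch, yaw] about the fixed x, y, z axes, in that order (R = Rz(yaw) Ry(pitch) Rx(roll)).
In Python, from cell import status, read_camera, camera_info, ticket, models gives the robot as it stands.
- The arm moves only by the tool send_rows, never from a script. Its argument "plan" is a list of rows, each an object with "offset": the shift along the tool's x, y, z in mm, a list of three; "yaw": the turn about the tool's z in rad. In form: [{"offset": [dx, dy, dz], "yaw": yaw}, ...]. A call has 1 to 20 rows; each row shifts and turns the commanded pose from where the row before left it, along the tool's axes as they then stand; what a row does not reach is not made up. A row lasts 1/10 s, in which the tool goes at most 50 mm and 8.59 degrees, less where a joint would pass 70% of its speed; a pose out of reach is approached as far as the arm can. A call is refused whole if a number of a shift passes 50 or a number of a turn 0.15, either way. A call with a gripper value outside its range is refused whole. "hand" is the closure, from 0 (fully open) to 1 (shut), set as the call begins (left out, the last holds). The fingers move at their own pace and stop on an object; "squeeze" is the grip in N (left out, the last holds). Time passes only in rows, so rows that do not move let the fingers close. It gives the time, the measured TCP pose, the force, the opening and the grip force at its end, in the units of the state.
- status.observe(): the state, without advancing time (a new reading comes with each control period).
- read_camera(name): name is "scene" or "top"; returns the picture (420x560x3 uint8, red, green, blue); there is no depth.
- camera_info(name): a dict with "vfov" (degrees; the focal length in pixels is half the picture's height over the tangent of half this angle, whatever the lens; pixels are square), "cx", "cy" (the principal point, pixels), "origin" and "attitude" of the camera in the world. Camera axes: x right, y down, z forward; pixel columns grow to the right and rows downward; lengths in m; the calibration is good to about 2 mm. A picture is of the moment at which its call begins. camera_info takes no time and is no camera call.
- ticket.hand_in(): hands the job in; it is judged then, once.
Trained networks look in the newest picture that a camera, given by its name, has taken for a name from the list of things; names that differ only in an ending like _2 or _b are one class to them, and where a whole thing is asked for, a point or a joint stands for the part that bears it (a point fixed in the world has none). Each returns a list of dicts, best first, with "conf" (0 to 1); they miss things now and then, are a little off and sometimes report something else, mostly with a low value. They report only what shows in the picture. A call takes as long as a camera call. They do not tell look-alikes from the thing itself.
- models.regions_of(camera, label): "mask" (420x560 bool, what is visible of it) and "extent" ([left, top, right, bottom] in pixels, round what is visible of it).
The state is a dict: "time": time; "qpos": joint angles; "qvel": joint speeds; "joint_efforts": joint torques, N m; "tool_pos": TCP position; "tool_rot": TCP orientation; "contact_force": force on the tool from outside, world axes, zero at the start; "torque": the same for the moment, N m; "opening": finger opening in m; "grip_force": force on a finger pad.
Only numpy, scipy, OpenCV 4.12 (cv2) and the standard library are available. Lean on these libraries where they do the work, as an engineer would, in place of code of your own. Each camera call takes 0.05 s, during which the arm holds its last target. There are 200 camera calls.

## Task

The grey slip float with the orange grip balls has a lead weight hidden in one end, but its two ends look the same: pick it up and feel or see which way it balances to find the heavy end. Then stand it upright, heavy end down, near the middle of the tile so that it stays standing by itself, setting it down gently. Leave the jar, the bowl and the mug alone.

Things in the scene. Friction and masses are not known exactly. Their poses are not given: they have to be found in the camera images.
- float_mid (a point): centre of the loose slip float (a sealed density float, 350 g): grey square tube 30 mm wide, 150 mm long along its x, both ends alike, with white domed caps 40 mm wide. Three orange grip balls, 44 mm in diameter, on the tube at x = -47, 0 and 47 mm. Starts lying on its balls, axis 22 mm up. Centre of mass about 30 mm from here towards the heavy end, which differs from run to run.
- ball_a (a point): centre of the float's outer ball at x = -47 mm. Pinched lightly (20 to 30 N) by a ball and lifted, the float swivels between the fingers, its heavy side sinking. Pinched by the outer ball of the light end it hangs heavy end down, with 28 mm of it above the ball's centre.
- ball_b (a point): centre of the float's other outer ball, at x = +47 mm. The weight inside does not shift in use. As the caps are domed, the float stands by itself only on its heavy end (it rocks a little, then settles) and topples if stood on the light end.
- tile_top (a point): centre of the top face of the fixed square tile, blue rim 150 x 150 mm with a white middle, lying flat on the bench, its top 8 mm above the bench; z up
- jar_mid (a point): centre of the amber glaze jar with a green cap, 68 mm in diameter, 90 mm tall, loose bystander
- bowl_mid (a point): centre of the terracotta bowl, 100 mm across the rim, 50 mm tall, loose bystander
- mug_mid (a point): centre of the white mug, 76 mm in diameter plus a handle, 85 mm tall, loose bystander
Not all that is in view belongs to the job. There is more than one size of the part that bears float_mid; the job needs the larger.

How it is judged:
By the outcome, as a careful person would: the job done as asked, in the order asked, and still so for the second after the job is handed in, with the robot touching nothing.
It also fails if it takes over 58 s, if anything falls off the work surface, if the arm or the gripper's body presses on something with over 40 N, if the wrist force passes 120 N, or if a joint passes its speed limit or range.

## Working session

There is one attempt and no reset: what is moved stays moved. The work goes in short steps, Python scripts to look and compute and a tool call to move; the robot and the scene stay as the last step left them, time stands still between calls to the robot, and variables do not carry over. Pictures are saved under pics/ and viewed, at most 10 in all, crops included, and the job is handed in when it is done.

Besides the shell and the picture viewer there is one more tool, called after ">>>" as a command line: name --argument value ..., lists and objects as JSON in quotes. send_rows: Moves the arm, as the interface text tells. Its arguments: {"type":"object","properties":{"plan":{"type":"array"},"hand":{"type":"number"},"squeeze":{"type":"number"}},"required":["plan"]}

```bash
mkdir -p pics; cat > h.py <<'E'
import numpy as np, cv2
from cell import status, read_camera, camera_info, ticket, models
from scipy.spatial.transform import Rotation as Ro
def cam(n):
    c=camera_info(n); f=210/np.tan(np.radians(c['vfov'])/2)
    A=np.array(c['attitude'],float)
    R=A if A.shape==(3,3) else Ro.from_euler('xyz',A).as_matrix()
    return c,f,R,np.array(c['origin'])
def ray(n,u,v,z):
    c,f,R,o=cam(n); d=R@np.array([(u-c['cx'])/f,(v-c['cy'])/f,1]); return o+d*(z-o[2])/d[2]
def proj(n,p):
    c,f,R,o=cam(n); q=R.T@(np.array(p)-o); return c['cx']+f*q[0]/q[2], c['cy']+f*q[1]/q[2]
def save(n,name):
    im=read_camera(n); cv2.imwrite('pics/'+name,im[:,:,::-1]); return im
E
python3 - <<'E'
from h import *
a=save('scene','s0.png');b=save('top','t0.png')
for n in('scene','top'):
    print(camera_info(n))
    for l in('float_mid','tile_top','jar_mid','bowl_mid','mug_mid','ball_a'):
        for r in models.regions_of(n,l):
            m=r['mask'];ys,xs=np.nonzero(m);print(n,l,round(r['conf'],2),r['extent'],m.sum(),xs.mean().round(1),ys.mean().round(1),ray(n,xs.mean(),ys.mean(),0.022).round(3))
print(status.observe())
E
```

```text
{'vfov': 51.40493766928698, 'cx': 280.89190747896225, 'cy': 212.29655780814483, 'origin': array([0.92160129, 0.51564526, 0.61483926]), 'attitude': array([-2.28651423,  0.00560051,  2.54228052])}
scene float_mid 0.72 [349.9, 244.5, 416.0, 305.5] 1591 381.6 273.8 [0.486 0.19  0.022]
scene float_mid 0.7 [313.3, 213.6, 368.0, 232.1] 731 339.4 222.7 [0.461 0.044 0.022]
scene tile_top 0.87 [197.2, 151.9, 285.8, 203.9] 2605 239.7 177.1 [ 0.548 -0.204  0.022]
scene jar_mid 0.8 [196.4, 230.6, 239.3, 290.8] 2050 217.9 259.4 [ 0.71  -0.006  0.022]
scene bowl_mid 0.98 [155.7, 176.9, 202.3, 222.5] 1432 177.8 200.0 [ 0.699 -0.208  0.022]
scene mug_mid 0.91 [245.5, 293.5, 320.5, 367.5] 3475 274.6 329.3 [0.707 0.178 0.022]
scene mug_mid 0.53 [350.7, 242.9, 412.4, 304.1] 1592 381.0 274.0 [0.488 0.19  0.022]
scene ball_a 0.89 [350.8, 242.4, 413.3, 306.6] 1733 381.2 273.5 [0.487 0.19  0.022]
scene ball_a 0.74 [312.9, 211.8, 365.1, 228.8] 733 339.0 222.7 [0.462 0.044 0.022]
{'vfov': 51.29987949987037, 'cx': 286.20937564952374, 'cy': 210.24851506122158, 'origin': array([ 0.39066409, -0.0034738 ,  0.97009
[... 797 characters left out ...]
6.6 [0.452 0.037 0.022]
{'time': 0.7, 'qpos': array([ 1.19401749e+00,  3.41968354e-01,  1.52407623e+00, -6.88948069e-06,
        1.27539435e+00, -1.46022406e-01]), 'qvel': array([-0.00053992,  0.00055189,  0.00137676, -0.00056111, -0.00144436,
        0.00052999]), 'joint_efforts': array([-4.21804707e-04, -4.31024337e+01, -2.44446051e+01,  7.16505689e-02,
        4.82895935e-02, -3.78116499e-05]), 'tool_pos': array([0.1200768 , 0.51111211, 0.25176526]), 'tool_rot': array([3.14144153e+00, 2.88872371e-05, 2.91083822e+00]), 'contact_force': array([ 0.04873625, -0.51470508,  0.20747779]), 'torque': array([ 0.0202573 , -0.03701951,  0.03670736]), 'grip_force': 0.0, 'opening': 0.09168456904523768}
```

View pics/t0.png

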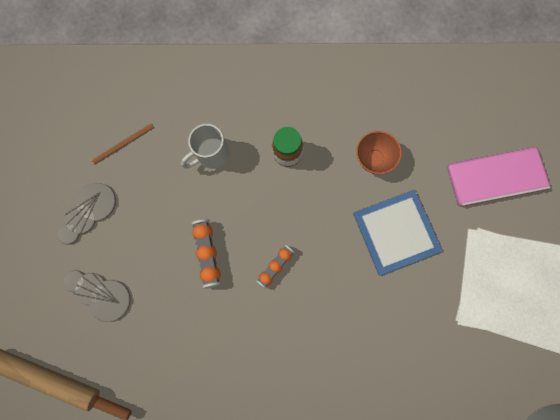

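View pics/s0.png

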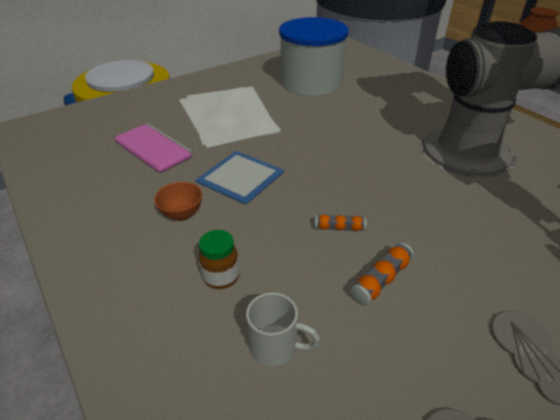

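The top view shows two look-alikes: the larger float at (206,253), with balls near (202,231), (206,253) and (210,274), and a smaller one at (275,266). In the scene view they are at (382,274) and (340,222). I choose the larger, at (206,253), and will check it in a crop and measure its balls.

```bash
cat >> h.py <<'E'
def tri(us,ut):
    L=[]
    for n,(u,v) in(('scene',us),('top',ut)):
        c,f,R,o=cam(n); d=R@np.array([(u-c['cx'])/f,(v-c['cy'])/f,1]); L.append((o,d/np.linalg.norm(d)))
    A=sum(np.eye(3)-np.outer(d,d) for o,d in L); b=sum((np.eye(3)-np.outer(d,d))@o for o,d in L)
    return np.linalg.solve(A,b)
def orange(im,box):
    x0,y0,x1,y1=box; h=cv2.cvtColor(im[y0:y1,x0:x1],cv2.COLOR_RGB2HSV)
    m=cv2.inRange(h,(3,190,90),(16,255,255)); m=cv2.morphologyEx(m,cv2.MORPH_OPEN,np.ones((3,3)))
    n,_,s,c=cv2.connectedComponentsWithStats(m)
    return [(c[i]+[x0,y0]).round(1).tolist()+[int(s[i,4])] for i in range(1,n) if s[i,4]>30]
E
python3 - <<'E'
from h import *
t=cv2.imread('pics/t0.png')[:,:,::-1];s=cv2.imread('pics/s0.png')[:,:,::-1]
bt=orange(t,(180,210,235,300));bs=orange(s,(340,235,425,312))
print(bt,bs)
for b in bt: print('top',ray('top',b[0],b[1],.022).round(4))
for b in bs: print('sc',ray('scene',b[0],b[1],.022).round(4))
# tile
for n,im,box in(('top',t,(340,180,455,285)),('scene',s,(190,145,295,210))):
    x0,y0,x1,y1=box;h=cv2.cvtColor(im[y0:y1,x0:x1],cv2.COLOR_RGB2HSV);m=cv2.inRange(h,(100,110,40),(125,255,255))
    cs=max(cv2.findContours(m,0,2)[0],key=cv2.contourArea);q=cv2.approxPolyDP(cv2.convexHull(cs),8,True)[:,0]+[x0,y0]
    P=np.array([ray(n,*p,.008) for p in q]);print(n,q.tolist(),P.round(3).tolist(),P.mean(0).round(4))
c=np.hstack([cv2.resize(t[205:305,170:300],(390,300)),cv2.resize(s[200:310,305:425],(360,300))])
cv2.imwrite('pics/c0.png',c[:,:,::-1])
E
```

```text
[[206.4, 229.6, 62], [208.7, 250.1, 72], [200.1, 254.8, 36], [212.6, 271.5, 74], [204.8, 277.6, 31]] [[400.2, 255.5, 228], [386.0, 269.4, 248], [370.9, 284.6, 266]]
top [0.5317 0.1893 0.022 ]
top [0.4866 0.1824 0.022 ]
top [0.4763 0.2008 0.022 ]
top [0.4405 0.1721 0.022 ]
top [0.4274 0.1885 0.022 ]
sc [0.4267 0.1777 0.022 ]
sc [0.4727 0.1874 0.022 ]
sc [0.5192 0.1978 0.022 ]
top [[414, 191], [440, 250], [379, 274], [354, 213]] [[0.623, -0.273, 0.008], [0.49, -0.323, 0.008], [0.438, -0.188, 0.008], [0.572, -0.137, 0.008]] [ 0.5309 -0.2301  0.008 ]
scene [[196, 180], [235, 152], [282, 170], [245, 203]] [[0.628, -0.269, 0.008], [0.495, -0.32, 0.008], [0.442, -0.188, 0.008], [0.578, -0.132, 0.008]] [ 0.5357 -0.2274  0.008 ]
```

View pics/c0.png

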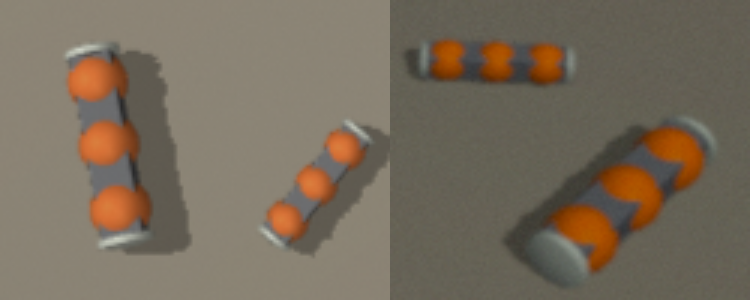

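The crop confirms the larger float, with its balls in the top view at about (202,231.5), (206.5,253) and (210,274). The smaller one at (275,266) is the decoy. Next I compute positions from both views.

```bash
python3 - <<'E'
from h import *
T=[(202,231.5),(206.3,253),(210,274)];S=[(370,285.5),(385,270),(400.5,255.5)]
for a,b in zip(T,S): print(ray('top',*a,.022).round(4),ray('scene',*b,.022).round(4),tri(b,a).round(4))
s=status.observe();print(s['tool_pos'],Ro.from_euler('xyz',s['tool_rot']).as_matrix().round(3))
E
```

```text
[0.5274 0.1988 0.022 ] [0.5219 0.1984 0.022 ] [0.5257 0.1993 0.0259]
[0.4803 0.1874 0.022 ] [0.4752 0.1874 0.022 ] [0.4789 0.1881 0.0252]
[0.4351 0.1775 0.022 ] [0.4262 0.178  0.022 ] [0.4329 0.1789 0.0273]
[0.1200768  0.51111211 0.25176526] [[-0.973  0.229  0.   ]
 [ 0.229  0.973  0.   ]
 [-0.     0.    -1.   ]]
```

>>> send_rows --plan '[{"offset": [0,0,0],"yaw": -0.114},{"offset": [0,0,0],"yaw": -0.114},{"offset": [0,0,0],"yaw": -0.113},{"offset": [0,0,0],"yaw": -0.113},{"offset": [-20,-28,9],"yaw": 0},{"offset": [-20,-28,9],"yaw": 0},{"offset": [-20,-28,9],"yaw": 0},{"offset": [-20,-28,9],"yaw": 0},{"offset": [-20,-28,9],"yaw": 0},{"offset": [-20,-28,9],"yaw": 0},{"offset": [-20,-28,9],"yaw": 0},{"offset": [-20,-28,9],"yaw": 0},{"offset": [-20,-28,9],"yaw": 0},{"offset": [-20,-28,9],"yaw": 0},{"offset": [-20,-28,9],"yaw": 0},{"offset": [-20,-28,9],"yaw": 0},{"offset": [-20,-28,9],"yaw": 0},{"offset": [-20,-28,9],"yaw": 0}]' --hand 0 --squeeze 25

```text
time: 2.5
tool_pos: [0.481, 0.1897, 0.1255]
tool_rot: [3.141, 0.0, -2.919]
contact_force: [-0.3, 0.6, 0.3]
opening: 0.0918
grip_force: 0.0
```

>>> send_rows --plan '[{"offset": [2.7,-1,12],"yaw": 0},{"offset": [0,0,20],"yaw": 0},{"offset": [0,0,20],"yaw": 0},{"offset": [0,0,20],"yaw": 0},{"offset": [0,0,15],"yaw": 0},{"offset": [0,0,10],"yaw": 0},{"offset": [0,0,0],"yaw": 0}]'

```text
time: 3.2
tool_pos: [0.4769, 0.1891, 0.0277]
tool_rot: [3.142, -0.002, -2.918]
contact_force: [-0.0, -0.6, 0.3]
opening: 0.0918
grip_force: 0.0
```

>>> send_rows --plan '[{"offset": [0,0,0],"yaw": 0},{"offset": [0,0,0],"yaw": 0},{"offset": [0,0,0],"yaw": 0},{"offset": [0,0,0],"yaw": 0},{"offset": [0,0,0],"yaw": 0},{"offset": [0,0,0],"yaw": 0},{"offset": [0,0,0],"yaw": 0},{"offset": [0,0,0],"yaw": 0}]' --hand 1 --squeeze 25

```text
time: 4.0
tool_pos: [0.4776, 0.1892, 0.0288]
tool_rot: [3.142, 0.0, -2.918]
contact_force: [-0.6, -1.1, 0.6]
opening: 0.0428
grip_force: 25.0
```

>>> send_rows --plan '[{"offset": [0,0,-4],"yaw": 0},{"offset": [0,0,-6],"yaw": 0},{"offset": [0,0,-6],"yaw": 0},{"offset": [0,0,-6],"yaw": 0},{"offset": [0,0,-4],"yaw": 0},{"offset": [0,0,-2],"yaw": 0},{"offset": [0,0,0],"yaw": 0},{"offset": [0,0,0],"yaw": 0},{"offset": [0,0,0],"yaw": 0}]'

```text
time: 4.9
tool_pos: [0.4775, 0.1892, 0.0566]
tool_rot: [3.141, 0.0, -2.918]
contact_force: [0.8, -0.7, -2.4]
opening: 0.0429
grip_force: 25.0
```

```bash
python3 - <<'E'
from h import *
s=save('scene','s1.png');t=save('top','t1.png')
c=np.hstack([cv2.resize(s[200:320,305:445],(420,360)),cv2.resize(t[200:320,150:270],(360,360))])
cv2.imwrite('pics/c1.png',c[:,:,::-1]);print(orange(s,(340,225,425,320)),orange(t,(180,210,235,300)))
o=status.observe();print(o['contact_force'],o['torque'])
E
```

```text
[[388.3, 256.7, 103], [378.7, 267.0, 175], [391.3, 270.6, 47]] [[211.4, 274.2, 90]]
[ 1.09347215  0.67487677 -2.29045111] [ 0.00682357 -0.16413447  0.04029174]
```

View pics/c1.png

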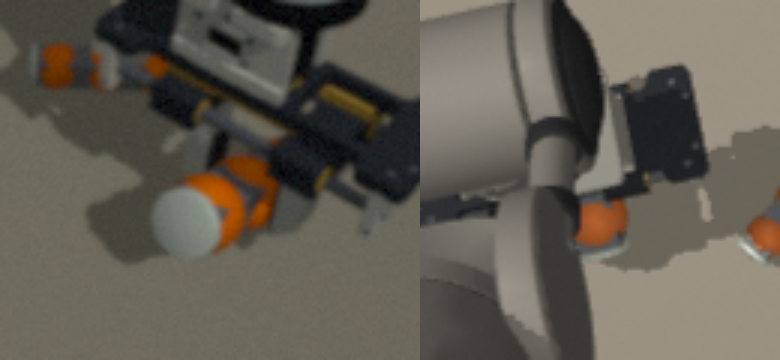

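```bash
python3 - <<'E'
from h import *
d=np.array([.9755,.22,0]);c=np.array([.4775,.1887,.0505])
for th in(-25,0,25):
    a=d*np.cos(np.radians(th))+[0,0,np.sin(np.radians(th))]
    print(th,[np.round(proj(n,c+a*k),0).tolist() for n,k in(('scene',.075),('scene',.047),('top',-.047),('top',-.075))])
E
```

```text
-25 [[362.0, 294.0], [372.0, 281.0], [205.0, 272.0], [206.0, 285.0]]
0 [[362.0, 285.0], [372.0, 275.0], [207.0, 275.0], [209.0, 288.0]]
25 [[367.0, 270.0], [375.0, 266.0], [208.0, 273.0], [212.0, 285.0]]
```

The scene view shows the far (+x) cap at (367,273), raised and facing the camera. That matches a +25° tilt, so the heavy end is the near (-x) end. I'll set it down and regrasp at the far ball.

>>> send_rows --plan '[{"offset": [0,0,4],"yaw": 0},{"offset": [0,0,5],"yaw": 0},{"offset": [0,0,5],"yaw": 0},{"offset": [0,0,5],"yaw": 0},{"offset": [0,0,5],"yaw": 0},{"offset": [0,0,4],"yaw": 0},{"offset": [0,0,0],"yaw": 0},{"offset": [0,0,0],"yaw": 0}]'

```text
time: 5.8
tool_pos: [0.4777, 0.1893, 0.0287]
tool_rot: [3.141, 0.001, -2.918]
contact_force: [2.2, 2.1, 2.4]
opening: 0.0427
grip_force: 25.0
```

>>> send_rows --plan '[{"offset": [0,0,0],"yaw": 0},{"offset": [0,0,0],"yaw": 0},{"offset": [0,0,0],"yaw": 0},{"offset": [0,0,0],"yaw": 0},{"offset": [0,0,0],"yaw": 0},{"offset": [0,0,-15],"yaw": 0},{"offset": [0,0,-25],"yaw": 0},{"offset": [0,0,-30],"yaw": 0},{"offset": [-20,0,-30],"yaw": 0},{"offset": [-28,0,0],"yaw": 0},{"offset": [0,0,0],"yaw": 0}]' --hand 0

```text
time: 6.9
tool_pos: [0.5275, 0.2004, 0.13]
tool_rot: [3.142, 0.005, -2.919]
contact_force: [0.2, -0.2, -0.2]
opening: 0.0917
grip_force: 0.0
```

```bash
python3 - <<'E'
from h import *
s=save('scene','s2.png');t=save('top','t2.png')
c=np.hstack([cv2.resize(s[180:320,305:445],(400,400)),cv2.resize(t[200:320,150:270],(400,400))])
cv2.imwrite('pics/c2.png',c[:,:,::-1]);print(orange(s,(340,235,425,320)),orange(t,(180,210,235,300)))
E
```

```text
[[395.8, 253.8, 102], [385.6, 270.9, 249], [370.3, 285.9, 266]] [[210.8, 249.4, 42], [214.0, 271.0, 47]]
```

View pics/c2.png

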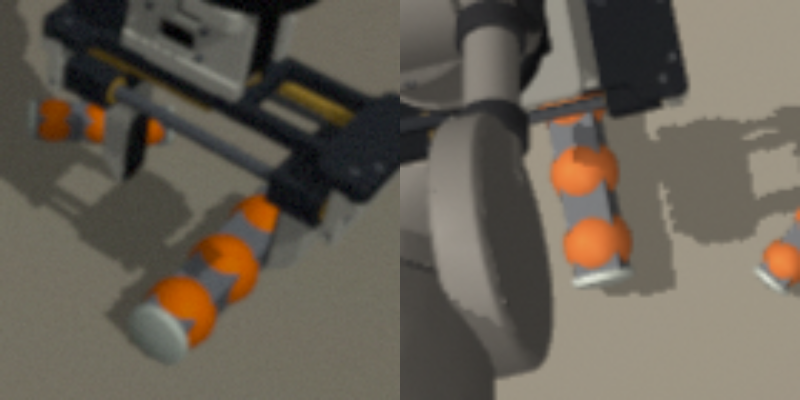

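>>> send_rows --plan '[{"offset": [3,-1,12],"yaw": 0},{"offset": [0,0,20],"yaw": 0},{"offset": [0,0,20],"yaw": 0},{"offset": [0,0,20],"yaw": 0},{"offset": [0,0,18],"yaw": 0},{"offset": [0,0,11],"yaw": 0},{"offset": [0,0,0],"yaw": 0},{"offset": [0,0,0],"yaw": 0}]'

```text
time: 7.8
tool_pos: [0.521, 0.1981, 0.0275]
tool_rot: [3.142, -0.001, -2.918]
contact_force: [0.0, -0.5, -0.0]
opening: 0.0918
grip_force: 0.0
```

>>> send_rows --plan '[{"offset": [0,0,0],"yaw": 0},{"offset": [0,0,0],"yaw": 0},{"offset": [0,0,0],"yaw": 0},{"offset": [0,0,0],"yaw": 0},{"offset": [0,0,0],"yaw": 0},{"offset": [0,0,0],"yaw": 0},{"offset": [0,0,0],"yaw": 0},{"offset": [0,0,0],"yaw": 0}]' --hand 1 --squeeze 25

```text
time: 8.6
tool_pos: [0.5216, 0.1982, 0.0277]
tool_rot: [3.141, 0.0, -2.918]
contact_force: [0.4, 0.1, 0.5]
opening: 0.0421
grip_force: 25.0
```

>>> send_rows --plan '[{"offset": [0,0,-6],"yaw": 0},{"offset": [0,0,-10],"yaw": 0},{"offset": [0,0,-10],"yaw": 0},{"offset": [0,0,-10],"yaw": 0},{"offset": [0,0,-10],"yaw": 0},{"offset": [0,0,-10],"yaw": 0},{"offset": [0,0,-10],"yaw": 0},{"offset": [0,0,-10],"yaw": 0},{"offset": [0,0,-10],"yaw": 0},{"offset": [0,0,-10],"yaw": 0},{"offset": [0,0,-10],"yaw": 0},{"offset": [0,0,-10],"yaw": 0},{"offset": [0,0,-10],"yaw": 0},{"offset": [0,0,-10],"yaw": 0},{"offset": [0,0,-10],"yaw": 0},{"offset": [0,0,-10],"yaw": 0},{"offset": [0,0,0],"yaw": 0},{"offset": [0,0,0],"yaw": 0},{"offset": [0,0,0],"yaw": 0}]'

```text
time: 10.5
tool_pos: [0.5213, 0.1981, 0.1832]
tool_rot: [3.142, -0.001, -2.918]
contact_force: [0.2, 0.5, -2.7]
opening: 0.0311
grip_force: 28.9
```

```bash
python3 - <<'E'
from h import *
s=save('scene','s3.png');t=save('top','t3.png')
cv2.imwrite('pics/c3.png',np.hstack([s[60:340,200:560],t[60:340,120:520]])[:,:,::-1])
o=status.observe();print(o['tool_pos'],o['opening'],o['grip_force'],o['contact_force'])
E
```

```text
[0.52128842 0.19815387 0.18313949] 0.031047407856622963 28.906577993184328 [ 0.15444856  0.08987346 -2.59057456]
```

View pics/c3.png

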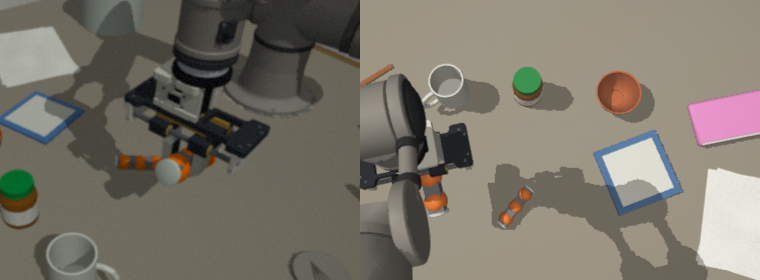

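```bash
python3 - <<'E'
from h import *
s=cv2.imread('pics/s3.png');t=cv2.imread('pics/t3.png')
cv2.imwrite('pics/c4.png',np.hstack([cv2.resize(s[115:265,300:480],(480,400),interpolation=2),cv2.resize(t[170:290,150:240],(300,400),interpolation=2)]))
E
```

```text
(no output)
```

View pics/c4.png

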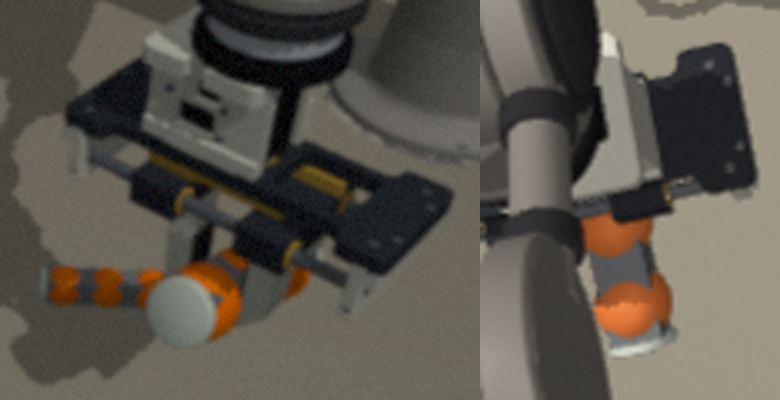

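```bash
python3 - <<'E'
from h import *
d=np.array([.9755,.22,0]);g=np.array([.5213,.1981,.177])
for th in(0,10,20,30):
  for k0 in(.0235,.030):
    for dz in (0,):
      a=d*np.cos(np.radians(th))+[0,0,np.sin(np.radians(th))]
      print(th,k0,[np.round(proj(n,g+a*(k-k0)),0).tolist() for n,k in(('scene',.075),('top',-.047),('top',-.075),('top',0))])
E
```

```text
0 0.0235 [[364.0, 236.0], [192.0, 260.0], [194.0, 275.0], [187.0, 235.0]]
0 0.03 [[366.0, 234.0], [192.0, 264.0], [195.0, 279.0], [188.0, 238.0]]
10 0.0235 [[365.0, 231.0], [193.0, 260.0], [196.0, 275.0], [188.0, 235.0]]
10 0.03 [[367.0, 230.0], [194.0, 264.0], [197.0, 278.0], [188.0, 239.0]]
20 0.0235 [[366.0, 226.0], [194.0, 259.0], [198.0, 273.0], [188.0, 235.0]]
20 0.03 [[369.0, 225.0], [195.0, 262.0], [198.0, 276.0], [189.0, 238.0]]
30 0.0235 [[369.0, 221.0], [195.0, 257.0], [199.0, 270.0], [188.0, 234.0]]
30 0.03 [[371.0, 220.0], [196.0, 260.0], [200.0, 273.0], [189.0, 237.0]]
```

The pads slipped off the far ball onto the tube between the mid and light balls, so I had gripped short. The float is tilted about 17°, light end up. I'll lay it down again and regrasp further out.

>>> send_rows --plan '[{"offset": [0,0,10],"yaw": 0},{"offset": [0,0,20],"yaw": 0},{"offset": [0,0,20],"yaw": 0},{"offset": [0,0,20],"yaw": 0},{"offset": [0,0,20],"yaw": 0},{"offset": [0,0,16],"yaw": 0},{"offset": [0,0,8],"yaw": 0},{"offset": [0,0,5],"yaw": 0},{"offset": [0,0,5],"yaw": 0},{"offset": [0,0,5],"yaw": 0},{"offset": [0,0,5],"yaw": 0},{"offset": [0,0,5],"yaw": 0},{"offset": [0,0,5],"yaw": 0},{"offset": [0,0,4],"yaw": 0},{"offset": [0,0,0],"yaw": 0}]'

```text
time: 12.1
tool_pos: [0.5226, 0.1985, 0.0377]
tool_rot: [3.142, 0.003, -2.918]
contact_force: [-0.6, -0.6, 16.0]
opening: 0.03
grip_force: 31.4
```

>>> send_rows --plan '[{"offset": [0,0,-1],"yaw": 0},{"offset": [0,0,0],"yaw": 0},{"offset": [0,0,0],"yaw": 0},{"offset": [0,0,0],"yaw": 0},{"offset": [0,0,0],"yaw": 0},{"offset": [0,0,-15],"yaw": 0},{"offset": [0,0,-25],"yaw": 0},{"offset": [0,0,-30],"yaw": 0},{"offset": [40,0,-40],"yaw": 0},{"offset": [50,50,-40],"yaw": 0},{"offset": [0,50,0],"yaw": 0},{"offset": [0,50,0],"yaw": 0},{"offset": [0,0,0],"yaw": 0}]' --hand 0

```text
time: 13.4
tool_pos: [0.4263, 0.3158, 0.1671]
tool_rot: [3.139, 0.001, -2.913]
contact_force: [0.6, -0.3, -0.3]
opening: 0.092
grip_force: 0.0
```

```bash
python3 - <<'E'
from h import *
s=save('scene','s5.png');t=save('top','t5.png')
cv2.imwrite('pics/c5.png',np.hstack([cv2.resize(s[220:320,330:450],(480,400),interpolation=2),cv2.resize(t[205:305,165:245],(320,400),interpolation=2)])[:,:,::-1])
print(status.observe()['tool_pos'])
E
```

```text
[0.42743515 0.31183587 0.16642666]
```

View pics/c5.png

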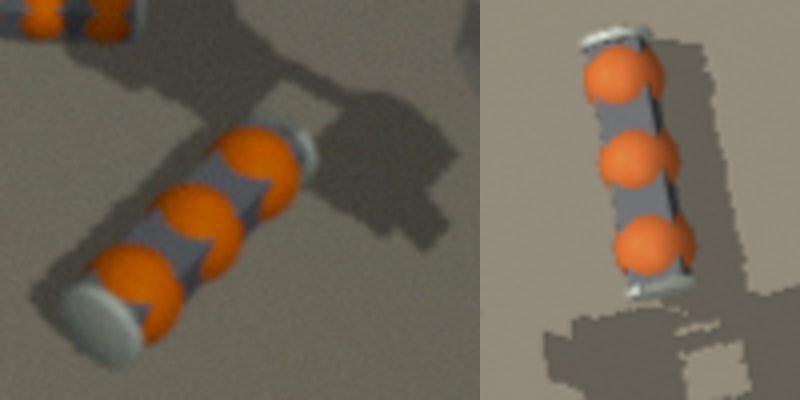

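```bash
python3 - <<'E'
from h import *
T=[(201,224),(204.5,244.5),(208.25,266.25)];S=[(364.2,293.7),(378.7,278),(394.5,263.2)]
P=[]
for a,b in zip(T,S): P.append(tri(b,a)); print(ray('top',*a,.022).round(4),ray('scene',*b,.022).round(4),P[-1].round(4))
# slipped-off-centre shading check: which pixel would a ball at known mid have? calibrate: earlier mid grasp true x between
d=P[0]-P[2];print(np.arctan2(d[1],d[0]),np.mean(P,0))
s=status.observe();R=Ro.from_euler('xyz',s['tool_rot']).as_matrix();print(R.round(3).tolist(), (R.T@(np.array([.545,.204,.13])-s['tool_pos'])*1000).round(1))
E
```

```text
[0.5441 0.2018 0.022 ] [0.5423 0.206  0.022 ] [0.5429 0.2037 0.0205]
[0.4988 0.1921 0.022 ] [0.4976 0.1946 0.022 ] [0.498  0.1933 0.0212]
[0.4517 0.182  0.022 ] [0.4493 0.1854 0.022 ] [0.4504 0.1837 0.0215]
0.21292727632197958 [0.49709047 0.19355115 0.02107733]
[[-0.975, -0.224, -0.0], [-0.224, 0.975, -0.001], [0.001, -0.0, -1.0]] [ -90.4 -131.4   36.4]
```

>>> send_rows --plan '[{"offset": [-18,-26,7],"yaw": 0},{"offset": [-18,-26,7],"yaw": 0},{"offset": [-18,-26,7],"yaw": 0},{"offset": [-18,-26,7],"yaw": 0},{"offset": [-18,-27,7],"yaw": 0},{"offset": [0,0,10],"yaw": 0},{"offset": [0,0,20],"yaw": 0},{"offset": [0,0,20],"yaw": 0},{"offset": [0,0,0],"yaw": 0},{"offset": [0,0,0],"yaw": 0},{"offset": [0,0,0],"yaw": 0}]'

```text
time: 14.6
tool_pos: [0.5454, 0.2032, 0.0827]
tool_rot: [3.142, 0.001, -2.919]
contact_force: [-0.5, 0.3, 0.0]
opening: 0.0916
grip_force: 0.0
```

>>> send_rows --plan '[{"offset": [0,0,15],"yaw": 0},{"offset": [0,0,18],"yaw": 0},{"offset": [0,0,14],"yaw": 0},{"offset": [0,0,8],"yaw": 0},{"offset": [0,0,0],"yaw": 0},{"offset": [0,0,0],"yaw": 0},{"offset": [0,0,0],"yaw": 0}]'

```text
time: 15.3
tool_pos: [0.5454, 0.2034, 0.0274]
tool_rot: [3.142, 0.001, -2.918]
contact_force: [-0.4, 0.0, 0.9]
opening: 0.0917
grip_force: 0.0
```

```bash
python3 - <<'E'
from h import *
s=save('scene','s6.png');t=save('top','t6.png')
cv2.imwrite('pics/c6.png',np.hstack([cv2.resize(s[200:320,300:444],(480,400),interpolation=2),cv2.resize(t[205:305,165:245],(320,400),interpolation=2)])[:,:,::-1])
p=status.observe()['tool_pos'];print(p)
d=np.array([.9755,.22,0]);n=np.array([-.22,.9755,0]);g=np.array([p[0],p[1],.022])
print([np.round((np.array(proj('scene',g+d*a+n*b))-[300,200])*400/120).tolist() for a,b in((0,0),(.0095,.046),(-.0095,.046),(.0095,-.046),(-.0095,-.046))])
E
```

```text
[0.54526376 0.20335604 0.02730664]
[[206.0, 312.0], [272.0, 374.0], [294.0, 350.0], [123.0, 275.0], [145.0, 254.0]]
```

View pics/c6.png

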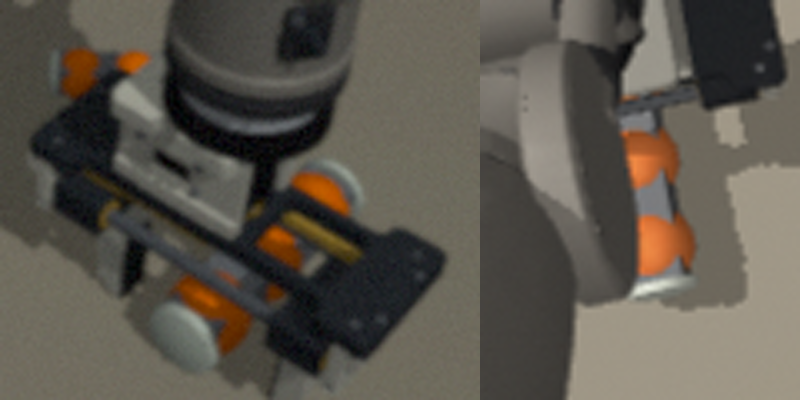

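The ball, at about (212,308) in the crop, sits between the fingers. The projected grasp point is (206,312), so they line up and I can close.

>>> send_rows --plan '[{"offset": [0,0,0],"yaw": 0},{"offset": [0,0,0],"yaw": 0},{"offset": [0,0,0],"yaw": 0},{"offset": [0,0,0],"yaw": 0},{"offset": [0,0,0],"yaw": 0},{"offset": [0,0,0],"yaw": 0},{"offset": [0,0,0],"yaw": 0},{"offset": [0,0,0],"yaw": 0}]' --hand 1 --squeeze 25

```text
time: 16.2
tool_pos: [0.5449, 0.2033, 0.0267]
tool_rot: [3.142, -0.0, -2.918]
contact_force: [0.6, 0.3, -0.3]
opening: 0.0426
grip_force: 25.0
```

>>> send_rows --plan '[{"offset": [0,0,-5],"yaw": 0},{"offset": [0.5,0,-8],"yaw": 0},{"offset": [1.5,0,-8],"yaw": 0},{"offset": [2.5,0,-10],"yaw": 0},{"offset": [3,0,-10],"yaw": 0},{"offset": [0,0,0],"yaw": 0}]'

```text
time: 16.8
tool_pos: [0.5382, 0.2018, 0.0697]
tool_rot: [3.142, 0.003, -2.918]
contact_force: [0.5, 0.9, -2.5]
opening: 0.0432
grip_force: 25.0
```

>>> send_rows --plan '[{"offset": [4,0,-9],"yaw": 0},{"offset": [5,0,-10],"yaw": 0},{"offset": [6,0,-9],"yaw": 0},{"offset": [6,0,-8],"yaw": 0},{"offset": [7,0,-8],"yaw": 0},{"offset": [8,0,-7],"yaw": 0},{"offset": [9,0,-7],"yaw": 0},{"offset": [9,0,-7],"yaw": 0},{"offset": [10,0,-7],"yaw": 0},{"offset": [10,0,-7],"yaw": 0},{"offset": [10,0,-8],"yaw": 0},{"offset": [6,0,-10],"yaw": 0},{"offset": [0,0,-15],"yaw": 0},{"offset": [0,0,-15],"yaw": 0},{"offset": [0,0,0],"yaw": 0},{"offset": [0,0,0],"yaw": 0}]'

```text
time: 18.4
tool_pos: [0.4498, 0.1817, 0.1948]
tool_rot: [3.142, 0.001, -2.918]
contact_force: [-0.1, 0.1, -3.7]
opening: 0.0425
grip_force: 25.0
```

```bash
python3 - <<'E'
from h import *
s=save('scene','s7.png');t=save('top','t7.png')
cv2.imwrite('pics/c7.png',cv2.resize(s[110:310,290:490],(600,600),interpolation=2)[:,:,::-1])
p=status.observe();print(p['tool_pos'],p['opening'],p['grip_force'],p['contact_force'],p['torque'])
E
```

```text
[0.4493082  0.18156586 0.19399457] 0.04253740642244591 24.99957025051117 [ 0.13015199  0.39505361 -4.17944892] [ 0.03381902 -0.00537141 -0.00827433]
```

View pics/c7.png

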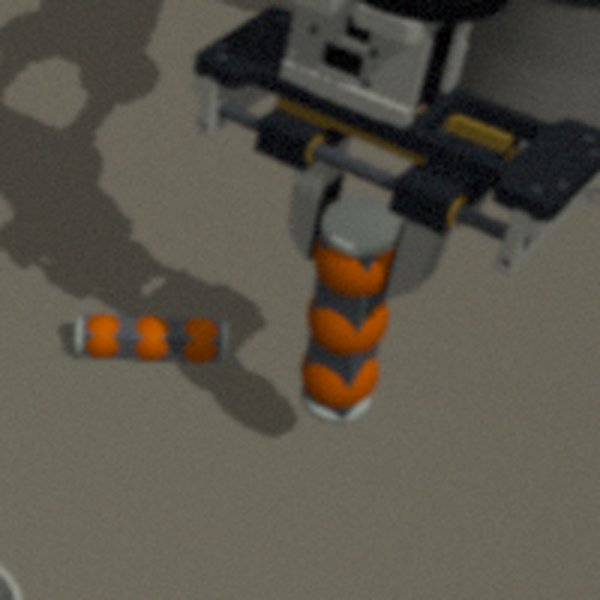

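It hangs vertically by the light-end ball with the heavy end down, the light cap at about (360,225) in the crop. I'll carry it to the tile.

>>> send_rows --plan '[{"offset": [0.5,-5,-5],"yaw": 0},{"offset": [0.5,-10,-5],"yaw": 0},{"offset": [0.5,-15,-5],"yaw": 0},{"offset": [0.5,-20,-5],"yaw": 0},{"offset": [0.5,-26.5,0],"yaw": 0},{"offset": [0.5,-26.5,0],"yaw": 0},{"offset": [0.5,-26.5,0],"yaw": 0},{"offset": [0.5,-26.5,0],"yaw": 0},{"offset": [0.5,-26.5,0],"yaw": 0},{"offset": [0.5,-26.5,0],"yaw": 0},{"offset": [0.5,-26.5,0],"yaw": 0},{"offset": [0.5,-26.5,0],"yaw": 0},{"offset": [0.5,-26.5,0],"yaw": 0},{"offset": [0.5,-26.5,0],"yaw": 0},{"offset": [0.5,-26.5,0],"yaw": 0},{"offset": [0.5,-26.5,0],"yaw": 0},{"offset": [0.5,-20,0],"yaw": 0},{"offset": [0.5,-15,0],"yaw": 0},{"offset": [0.5,-10,0],"yaw": 0},{"offset": [0.5,-5,0],"yaw": 0}]'

```text
time: 20.5
tool_pos: [0.5326, -0.2288, 0.2145]
tool_rot: [3.141, -0.0, -2.919]
contact_force: [0.7, 0.2, -3.4]
opening: 0.0427
grip_force: 25.0
```

>>> send_rows --plan '[{"offset": [0,0,10],"yaw": 0},{"offset": [0,0,15],"yaw": 0},{"offset": [0,0,15],"yaw": 0},{"offset": [0,0,10],"yaw": 0},{"offset": [0,0,5],"yaw": 0},{"offset": [0,0,0],"yaw": 0},{"offset": [0,0,0],"yaw": 0},{"offset": [0,0,0],"yaw": 0}]'

```text
time: 21.3
tool_pos: [0.533, -0.2283, 0.1604]
tool_rot: [-3.141, 0.001, -2.918]
contact_force: [-0.3, 0.4, -3.0]
opening: 0.0428
grip_force: 25.0
```

```bash
python3 - <<'E'
from h import *
s=save('scene','s8.png');t=save('top','t8.png')
p=status.observe();print(p['tool_pos'],p['opening'],p['grip_force'],p['contact_force'],p['torque'])
print(orange(s,(190,60,320,220)),orange(t,(340,150,470,300)))
g=p['tool_pos']+[0,0,-.006]
for k in(0,.047,.094): print(np.round(proj('scene',g-[0,0,k])),np.round(proj('top',g-[0,0,k])))
E
```

```text
[ 0.53286961 -0.22828668  0.16028613] 0.04274577562055881 24.99961942434311 [ 0.15748117  0.06351263 -3.37893063] [ 0.00306144 -0.00911763 -0.0271887 ]
[[233.2, 126.3, 96], [239.8, 142.9, 155], [243.6, 159.2, 139]] []
[236. 119.] [414. 219.]
[237. 138.] [407. 223.]
[239. 156.] [402. 227.]
```

>>> send_rows --plan '[{"offset": [0,0,5],"yaw": 0},{"offset": [0,0,7],"yaw": 0},{"offset": [0,0,5],"yaw": 0},{"offset": [0,0,3],"yaw": 0},{"offset": [0,0,1],"yaw": 0},{"offset": [0,0,1],"yaw": 0},{"offset": [0,0,1],"yaw": 0},{"offset": [0,0,0],"yaw": 0},{"offset": [0,0,0],"yaw": 0}]'

```text
time: 22.3
tool_pos: [0.5357, -0.2298, 0.1413]
tool_rot: [-3.134, 0.008, -2.918]
contact_force: [0.2, 1.3, 22.0]
opening: 0.0431
grip_force: 25.0
```

>>> send_rows --plan '[{"offset": [0,0,-1],"yaw": 0},{"offset": [0,0,-1],"yaw": 0},{"offset": [0,0,-1],"yaw": 0},{"offset": [0,0,0],"yaw": 0},{"offset": [0,0,0],"yaw": 0}]'

```text
time: 22.8
tool_pos: [0.5342, -0.2296, 0.1416]
tool_rot: [-3.137, 0.004, -2.918]
contact_force: [0.2, -1.7, 8.9]
opening: 0.0429
grip_force: 25.0
```

```bash
python3 - <<'E'
from h import *
s=save('scene','s9.png');t=save('top','t9.png')
p=status.observe();print(p['tool_pos'],p['opening'],p['contact_force'],p['torque'])
print(orange(s,(190,60,320,220)))
g=p['tool_pos']+[0,0,-.005]
for k in(0,.047,.094): print(np.round(proj('scene',g-[0,0,k]),1))
# orange extents per ball rows, tube/cap symmetric check
h=cv2.cvtColor(s,cv2.COLOR_RGB2HSV);m=cv2.inRange(h,(3,150,60),(18,255,255))
for v in range(115,185,4):
    xs=np.nonzero(m[v,215:265])[0]+215
    print(v,xs.min() if len(xs) else 0,xs.max() if len(xs) else 0,end=' | ')
E
```

```text
[ 0.53416683 -0.22957683  0.14163241] 0.0428592401583146 [-0.04229431 -1.57931232  7.70463328] [-0.50168835 -0.13126002 -0.04089229]
[[232.9, 133.6, 88], [240.1, 149.6, 154], [244.2, 165.5, 126]]
[235.7 126.3]
[237.2 144.9]
[238.7 162.4]
115 0 0 | 119 0 0 | 123 0 0 | 127 0 0 | 131 226 239 | 135 228 239 | 139 231 238 | 143 244 247 | 147 230 249 | 151 231 248 | 155 235 244 | 159 248 251 | 163 235 252 | 167 236 251 | 171 241 247 | 175 0 0 | 179 0 0 | 183 0 0 |
```

>>> send_rows --plan '[{"offset": [0,0,-3],"yaw": 0},{"offset": [0,0,-4],"yaw": 0},{"offset": [0,0,-3],"yaw": 0},{"offset": [0,0,0],"yaw": 0}]'

```text
time: 23.3
tool_pos: [0.5326, -0.228, 0.1497]
tool_rot: [3.141, -0.0, -2.918]
contact_force: [-0.5, -0.4, -3.8]
opening: 0.0429
grip_force: 25.0
```

>>> send_rows --plan '[{"offset": [0,0,0],"yaw": 0},{"offset": [0,0,0],"yaw": 0},{"offset": [0,0,0],"yaw": 0},{"offset": [0,0,0],"yaw": 0},{"offset": [0,0,0],"yaw": 0},{"offset": [0,0,0],"yaw": 0},{"offset": [0,0,0],"yaw": 0},{"offset": [0,0,0],"yaw": 0}]' --squeeze 11

```text
time: 24.1
tool_pos: [0.5326, -0.2281, 0.1497]
tool_rot: [3.142, 0.0, -2.918]
contact_force: [0.4, -0.7, -3.4]
opening: 0.0426
grip_force: 11.0
```

```bash
cat >> h.py <<'E'
from scipy.optimize import least_squares
def tilt(im,box):
    "fit mid & heavy ball centres from orange silhouettes; unknown: ball z drop, tilt in tool x and y"
    p=status.observe();R=Ro.from_euler('xyz',p['tool_rot']).as_matrix()
    b=sorted(orange(im,box),key=lambda r:r[1])[-2:]
    h=cv2.cvtColor(im,cv2.COLOR_RGB2HSV);m=cv2.inRange(h,(3,150,60),(18,255,255));C=[]
    for u,v,_ in b:
        q=m[int(v)-5:int(v)+6,int(u)-16:int(u)+17];r=[(np.nonzero(x)[0].min(),np.nonzero(x)[0].max()) for x in q if x.sum()>255*6]
        w=max(r,key=lambda e:e[1]-e[0]);C.append(((w[0]+w[1])/2+int(u)-16,v))
    def f(z):
        g=p['tool_pos']+R[:,2]*z[0]; a=np.array([0,0,-1.])+R[:,0]*z[1]+R[:,1]*z[2]; a/=np.linalg.norm(a)
        return np.ravel([np.array(proj('scene',g+a*k))-c for k,c in zip((.047,.094),C)]+[[0]])if 0 else np.concatenate([np.array(proj('scene',g+a*k))-c for k,c in zip((.047,.094),C)])
    s=least_squares(f,[.006,0,0],x_scale=[.01,.1,.1]);return np.array(C).round(1).tolist(),[round(s.x[0]*1000,1)]+np.degrees(s.x[1:]).round(1).tolist(),s.cost.round(2)
E
python3 - <<'E'
from h import *
import h as H
s=save('scene','s10.png');p=status.observe();print(p['tool_pos'],p['opening'],p['grip_force'],p['contact_force'],p['torque'])
print('now',tilt(s,(190,60,320,220)))
old=status
class F:
    pass
for f,pos,box in(('s9',[.5342,-.2296,.1416],(190,60,320,220)),('s8',[.5329,-.2283,.1603],(190,60,320,220)),('s7',[.4493,.1816,.194],(385,160,425,260))):
    H.status=F;F.observe=staticmethod(lambda:{'tool_pos':np.array(pos),'tool_rot':np.array([3.1416,0,-2.918])})
    print(f,tilt(cv2.imread(f'pics/{f}.png')[:,:,::-1],box))
E
```

```text
[ 0.53264364 -0.22813534  0.14967382] 0.04319563714013334 10.999795496463776 [ 0.79732087  0.0071062  -3.92855411] [0.03298162 0.0230573  0.02347331]
now ([[239.0, 147.5], [242.5, 164.4]], [np.float64(20.2), 3.3, 1.5], np.float64(0.24))
s9 ([[239.5, 149.6], [243.5, 165.5]], [np.float64(20.2), 7.5, 0.8], np.float64(0.08))
s8 ([[239.0, 142.9], [243.0, 159.2]], [np.float64(20.9), 6.7, -0.2], np.float64(0.26))
s7 ([[406.0, 219.6], [403.0, 237.7]], [np.float64(24.5), 7.8, 1.7], np.float64(0.17))
```

>>> send_rows --plan '[{"offset": [0,0,2],"yaw": 0},{"offset": [0,0,1.5],"yaw": 0},{"offset": [0,0,1],"yaw": 0},{"offset": [0,0,0.5],"yaw": 0},{"offset": [0,0,0.5],"yaw": 0},{"offset": [0,0,0.5],"yaw": 0},{"offset": [0,0,0],"yaw": 0},{"offset": [0,0,0],"yaw": 0},{"offset": [0,0,0],"yaw": 0}]' --squeeze 8

```text
time: 25.05
tool_pos: [0.5326, -0.2282, 0.1437]
tool_rot: [3.142, 0.0, -2.918]
contact_force: [-0.5, -0.3, -3.1]
opening: 0.043
grip_force: 8.0
```

>>> send_rows --plan '[{"offset": [0,0,0.5],"yaw": 0},{"offset": [0,0,0.5],"yaw": 0},{"offset": [0,0,0],"yaw": 0},{"offset": [0,0,0],"yaw": 0}]'

```text
time: 25.45
tool_pos: [0.5328, -0.2282, 0.143]
tool_rot: [-3.141, 0.001, -2.918]
contact_force: [0.3, -0.1, -0.2]
opening: 0.0434
grip_force: 8.0
```

>>> send_rows --plan '[{"offset": [0,0,0.4],"yaw": 0},{"offset": [0,0,0.4],"yaw": 0},{"offset": [0,0,0],"yaw": 0},{"offset": [0,0,0],"yaw": 0}]'

```text
time: 25.85
tool_pos: [0.5332, -0.2284, 0.1427]
tool_rot: [-3.14, 0.002, -2.918]
contact_force: [0.7, -0.1, 6.0]
opening: 0.0437
grip_force: 8.0
```

>>> send_rows --plan '[{"offset": [0,0,-0.7],"yaw": 0},{"offset": [0,0,0],"yaw": 0},{"offset": [0,0,0],"yaw": 0}]' --squeeze 4

```text
time: 26.15
tool_pos: [0.5327, -0.2283, 0.1426]
tool_rot: [-3.141, 0.0, -2.918]
contact_force: [1.6, -0.3, 1.8]
opening: 0.0437
grip_force: 4.0
```

```bash
python3 - <<'E'
from h import *
s=save('scene','s11.png');p=status.observe();print(p['tool_pos'],p['opening'],p['grip_force'],p['contact_force'])
print('now',tilt(s,(190,60,320,220)))
E
```

```text
[ 0.53270484 -0.22826404  0.14262753] 0.04358465062476198 3.99989515542984 [0.62098307 0.72619362 2.67791029]
now ([[239.0, 149.8], [242.0, 167.2]], [np.float64(17.9), 0.9, 3.0], np.float64(0.12))
```

>>> send_rows --plan '[{"offset": [0,0,0],"yaw": 0},{"offset": [0,0,0],"yaw": 0},{"offset": [0,0,0],"yaw": 0},{"offset": [0,0,0],"yaw": 0},{"offset": [0,0,0],"yaw": 0},{"offset": [0,0,0],"yaw": 0},{"offset": [0,0,0],"yaw": 0},{"offset": [0,0,0],"yaw": 0},{"offset": [0,0,0],"yaw": 0},{"offset": [0,0,0],"yaw": 0},{"offset": [0,0,0],"yaw": 0},{"offset": [0,0,0],"yaw": 0}]' --hand 0.35

```text
time: 27.4
tool_pos: [0.5326, -0.2282, 0.1426]
tool_rot: [3.142, 0.0, -2.918]
contact_force: [-0.7, 0.3, -0.4]
opening: 0.0594
grip_force: 0.0
```

>>> send_rows --plan '[{"offset": [0,0,0],"yaw": 0},{"offset": [0,0,0],"yaw": 0},{"offset": [0,0,0],"yaw": 0},{"offset": [0,0,0],"yaw": 0},{"offset": [0,0,0],"yaw": 0},{"offset": [0,0,0],"yaw": 0}]' --hand 0

```text
time: 28.0
tool_pos: [0.5326, -0.2281, 0.1426]
tool_rot: [3.142, 0.0, -2.918]
contact_force: [0.3, 0.8, 0.4]
opening: 0.0916
grip_force: 0.0
```

```bash
python3 - <<'E'
from h import *
s=save('scene','s12.png');p=status.observe();print(p['tool_pos'],p['opening'],p['contact_force'])
print('now',tilt(s,(190,60,320,220)))
E
```

```text
[ 0.53260728 -0.22812819  0.14254001] 0.09177951920338594 [-0.25493429  0.1929245  -0.05807779]
now ([[239.5, 152.2], [242.0, 168.2]], [np.float64(27.3), 4.6, -1.4], np.float64(0.03))
```

It stands free within the open fingers. Now I'll rise straight up and check.

>>> send_rows --plan '[{"offset": [0,0,-5],"yaw": 0},{"offset": [0,0,-10],"yaw": 0},{"offset": [0,0,-15],"yaw": 0},{"offset": [0,0,-20],"yaw": 0},{"offset": [0,0,-25],"yaw": 0},{"offset": [0,0,-25],"yaw": 0},{"offset": [0,0,-25],"yaw": 0},{"offset": [0,20,0],"yaw": 0},{"offset": [0,40,0],"yaw": 0},{"offset": [0,40,0],"yaw": 0},{"offset": [0,40,0],"yaw": 0},{"offset": [0,40,0],"yaw": 0},{"offset": [0,0,0],"yaw": 0},{"offset": [0,0,0],"yaw": 0},{"offset": [0,0,0],"yaw": 0},{"offset": [0,0,0],"yaw": 0}]'

```text
time: 29.65
tool_pos: [0.4931, -0.0538, 0.2676]
tool_rot: [-3.141, 0.0, -2.92]
contact_force: [0.3, -0.2, 0.5]
opening: 0.0919
grip_force: 0.0
```

```bash
python3 - <<'E'
from h import *
for i in range(3):
    s=save('scene',f's13{i}.png');t=save('top',f't13{i}.png');print(orange(s,(190,90,320,215)),orange(t,(340,180,470,300)))
print([np.round(proj('scene',[.533,-.228,.008+z]),1).tolist() for z in(.028,.075,.122,.15)],[np.round(proj('top',[.533,-.228,.008+z]),1).tolist() for z in(.028,.075,.122,.15)])
for n in('scene','top'):
  for r in models.regions_of(n,'float_mid'):print(n,r['conf'],r['extent'])
print(status.observe()['time'])
E
```

```text
[[237.4, 135.0, 150], [240.0, 151.8, 153], [242.3, 168.0, 134]] []
[[237.5, 135.0, 153], [240.2, 151.8, 154], [242.5, 168.1, 131]] []
[[237.6, 135.0, 153], [240.2, 151.8, 154], [242.5, 168.1, 131]] []
[[239.7, 164.9], [238.2, 147.6], [236.7, 129.2], [235.8, 117.6]] [[398.7, 228.7], [404.1, 225.2], [410.0, 221.4], [413.9, 218.9]]
scene 0.95 [228.2, 118.6, 252.9, 180.5]
scene 0.78 [311.9, 214.7, 366.9, 232.6]
scene 0.62 [194.5, 156.3, 283.7, 203.6]
30.05
```

The float stands upright and steady in the scene view, with its balls at (237,135), (240,152) and (242,168), near the tile centre.

```bash
python3 -c "
from cell import ticket; print(ticket.hand_in())"
```

```text
the job is handed in; nothing more can be done
None
```

The larger slip float is standing by itself, heavy end down, within about 5 mm of the tile's middle; I handed the job in at about 30 s, the jar, bowl and mug were left alone, and one early grip slipped, so I laid the float back down and regrasped it.

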